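Rack the mould, then present the wax ball over the light pad

ROBOT

A 6-joint arm with a two-finger parallel gripper is mounted at the origin on a cart in front of the work surface, level with it; the furniture and walls round the work are solid. World frame = base frame: x ahead of the robot, y to its left, z up, the work surface at z = 0. Lengths are in m, angles in rad, forces in N, time in s.
With the tool pointing down it reaches from about 0.35 to 0.775 m from the base axis. Payload 5.5 kg.
Tool frame: the origin (TCP) lies at the very end of the fingers, on their centre line; the grasp point (between the pads) lies 19 mm behind it; x points along the fingers, y is the direction in which the jaws open and shut, and the axes are right-handed (so a half turn about x gives the same grasp; the last joint's range is limited). The gripper opens to 85 mm and grips with 20 to 120 N. Pads are 22 mm wide; open, the fingers measure 114 mm over their backs; the gripper's body (76 mm by 85 mm) begins 54 mm behind the grasp point. The pads swing forward as they close: fully open they stand 13 mm farther back than shut.
Start: joints at [1.124, 0.313, 0.046, 1.304, 0, 1.431], TCP at [0.174, 0.548, 0.231] pointing down, gripper open.
Joint ranges: [-2.76, 2.76], [-0.86, 1.69], [-1.03, 1.26], [-2.2, 2.34], [-1.47, 1.5], [-3.14, 3.14]. Speed limits (rad/s): [2.57, 2.57, 3.14, 3.14, 3.14, 3.14].

INTERFACE

Orientations are given as a unit quaternion [w, x, y, z].
In Python, from workcell import env gives the robot as it stands.
- The arm moves only by the tool drive_tool, never from a script. Its argument "plan" is a list that holds one entry, the list of rows, each a list of 7 numbers: the shift along the tool's x, y, z in cm, then the turn, a rotation vector about the tool's x, y, z in degrees, then the opening, from 0 (shut) to 1 (fully open). In form: [[[tx, ty, tz, wx, wy, wz, fingers], ...]]. A call has exactly 5 rows; each row shifts and turns the commanded pose from where the row before left it, along the tool's axes as they then stand; what a row does not reach is not made up. A row lasts 1/12 s, in which the tool goes at most 41.7 mm and 7.16 degrees, less where a joint would pass 70% of its speed; a pose out of reach is approached as far as the arm can. A call with a gripper value outside its range is refused whole. The fingers move at their own pace and stop on an object; "squeeze" is the grip in N (left out, the last holds). Time passes only in rows, so rows that do not move let the fingers close, or fill a call up. It gives the time, the measured TCP pose, the force and the opening at its end, in the units of the state.
- env.get_state(): the state, without advancing time (a new reading comes with each control period).
- env.read_camera(name): name is "scene" or "top" or "wrist"; returns the picture (420x560x3 uint8, red, green, blue); there is no depth.
- env.camera_model(name): a dict with "camera_matrix" (3x3 intrinsics, pixels), "camera_from_world" (4x4, takes a point from world to camera coordinates); the wrist camera has in their place "T_tool_cam" (4x4, takes a point from camera to tool coordinates, whose origin is the TCP and whose axes are the tool frame's). Camera axes: x right, y down, z forward; pixel columns grow to the right and rows downward; lengths in m; the calibration is good to about 2 mm. A picture is of the moment at which its call begins: read the wrist's pose just before it. camera_model takes no time and is no camera call.
- env.hand_in(): hands the job in, once; it reports no verdict.
The state is a dict: "clock": time; "joint_pos": joint angles; "qvel": joint speeds; "tau": joint torques, N m; "tcp_pos": TCP position; "orientation": TCP orientation; "wrist_force": force on the tool from outside, world axes, zero at the start; "ft_torque": the same for the moment, N m; "finger_gap": finger opening in m.
Only numpy, scipy, OpenCV 4.12 (cv2) and the standard library are available. Lean on these libraries where they do the work, as an engineer would, in place of code of your own. Each camera call takes 0.05 s, during which the arm holds its last target.

TASK

Clear the light pad first: stand the green mould on its long edge in the empty end slot of the wooden rack, at the other end from the pink mould, and let go of it. Then pick up the bead tray by its upright tab and, keeping it level all the way so that the loose blue ball stays in its pocket, bring the ball over the middle of the light pad and finish while holding the tray there, still and level, about 10 cm above the pad. Do not disturb the pink mould, wax tree, talc bottle or roll of tape.

Things in the scene. Friction and masses are not known exactly. Their poses are not given: they have to be found in the camera images.
- mould_mid (a point): centre of the green rubber mould, a loose block 58 x 82 x 24 mm (0.14 kg) that at the start stands on its long edge on the light pad: 82 mm long, 24 mm thick, 58 mm high, so this point is 29 mm above what it stands on. Its x axis points up (58 mm), its y axis runs level along the 82 mm length, its z axis is level through the 24 mm thickness; grasp it across the thickness, near the top
- slot (a point): middle of the floor of the empty end slot of the fixed wooden mould rack, 12 mm above the bench. Slots run along this point's x axis (100 mm long, open ends and top), y is across the slots, z up. Rack base 100 x 142 x 12 mm; four dividers 10 mm thick, 22 mm high above the slot floor, at a pitch of 42 mm, leave three slots 32 mm wide: this one, the middle one (empty) at y = +42 mm, and the far one at y = +84 mm, which holds the pink mould
- pink_mid (a point): centre of the loose pink rubber mould, 50 x 76 x 22 mm, standing on its long edge (50 mm high) in the other end slot of the rack; leave it there
- tray_tab (a point): point on the upright grip tab of the loose aluminium bead tray (0.2 kg), 43 mm above the tray's underside, on the tab's middle. Tray plate 164 (x) x 76 (y) x 6 mm, lying flat on the bench. The tab stands at its centre: 36 mm along x, 10 mm thick along y, its top 60 mm above the underside (54 mm above the plate); two 4 mm high cleats run along its foot. Grasp the tab across its thickness (y). Axes: x along the tray from the tab towards the ball's pocket, z up
- pocket (a point): middle of the floor of the ball's pocket on the tray, 53 mm from the tab along the tray's x axis and 6 mm above the tray's underside: a black ring with 20 mm inner and 24 mm outer radius and a rim only 3 mm high; the ball rolls freely inside it, and out of it if the tray tips. (A smaller empty ring is at the other end.) Axes as the tray's
- ball_center (a point): centre of the loose blue wax ball, 26 mm in diameter, in the tray's pocket, 13 mm above the pocket's floor; its axes mean nothing
- pad_mid (a point): middle of the top face of the fixed square light pad, 120 x 120 x 8 mm, black frame with a white lit face and a grey ring at its middle; z up, this point is 8 mm above the bench
- wax_tree: loose bystander: wax tree (teal stem with purple pieces on a black round base), 100 x 100 x 150 mm, origin at the middle of its underside
- talc: loose bystander: white talc bottle with blue cap, 60 mm in diameter, 144 mm high, origin at the middle of its underside
- tape: loose bystander: roll of masking tape lying flat, 96 x 95 x 25 mm, origin at the middle of its underside

How it is judged:
By the outcome, as a careful person would: the job done as asked, in the order asked, and still so for the second after the job is handed in, while the arm keeps its last pose, push and grip.
It also fails if it takes over 58 s, if anything falls off the work surface, if the arm or the gripper's body presses on something with over 40 N, if the wrist force passes 120 N, or if a joint passes its speed limit or range.

## Working session

There is one attempt and no reset: what is moved stays moved. The work goes in short steps, Python scripts to look and compute and a tool call to move; the robot and the scene stay as the last step left them, time stands still between calls to the robot, and variables do not carry over. Pictures are saved under pics/ and viewed, and the job is handed in when it is done.

Besides the shell and the picture viewer there is one more tool, called after "Request:" in YAML: its name, and indented under it one key for each argument. drive_tool: Moves the arm, as the interface text tells. Its arguments: {"type":"object","properties":{"plan":{"type":"array","items":{"type":"array","items":{"type":"array","items":{"type":"number"}}}},"squeeze":{"type":"number"}},"required":["plan"]}

```bash
mkdir -p pics; ls
python3 - <<'E'
from workcell import env
import cv2
print(env.get_state())
for n in ("scene","top","wrist"):
    im=env.read_camera(n); cv2.imwrite(f"pics/{n}0.png",im[:,:,::-1]); m=env.camera_model(n); print(n,m)
E
```

```text
pics
{'clock': 0.0, 'joint_pos': array([1.12439417e+00, 3.14011263e-01, 4.49442114e-02, 1.30358015e+00,
       1.24504577e-05, 1.43115862e+00]), 'qvel': array([ 0.00070173,  0.00073317,  0.00095856, -0.00239662,  0.0011348 ,
        0.00032134]), 'tau': array([ 4.59131406e-04, -4.80625963e+01,  2.98535210e+01,  1.95680419e-02,
        4.24603968e-05,  1.10958155e-05]), 'tcp_pos': array([0.17343604, 0.54767547, 0.23038847]), 'orientation': array([ 0.69861181,  0.10740759,  0.69899827, -0.10865802]), 'wrist_force': array([-0.38169315, -0.2860404 ,  1.27895475]), 'ft_torque': array([-0.03564014, -0.01001149,  0.00844108]), 'finger_gap': 0.08514187003792832}
scene {'camera_matrix': array([[408.34335836,   0.        , 288.36508566],
       [  0.        , 408.34335836, 209.07035677],
       [  0.        ,   0.        ,   1.        ]]), 'camera_from_world': array([[ 0.73699173, -0.67584491, -0.00876683, -0.52636146],
       [-0.51781006, -0.55622731, -0.64998763,  0.26205923],
       [ 0.43441448,  0.48357506, -0.75989422,  0.72470757],
       [ 0.        ,  0.        ,  0.        ,  1.    
[... 287 characters left out ...]
, -0.03339303, -0.22112155,  0.59896993],
       [ 0.22108621,  0.00479335, -0.97524249,  1.18476029],
       [ 0.        ,  0.        ,  0.        ,  1.        ]])}
wrist {'camera_matrix': array([[291.02667703,   0.        , 279.43995736],
       [  0.        , 291.02667703, 211.4802426 ],
       [  0.        ,   0.        ,   1.        ]]), 'T_tool_cam': array([[ 6.18419708e-04, -2.67298322e-01,  9.63613628e-01,
        -1.42710128e-01],
       [ 9.99999448e-01,  9.84298761e-04, -3.68734884e-04,
        -4.11034882e-04],
       [-8.49921485e-04,  9.63613324e-01,  2.67298783e-01,
        -6.84252451e-02],
       [ 0.00000000e+00,  0.00000000e+00,  0.00000000e+00,
         1.00000000e+00]])}
```

View pics/scene0.png

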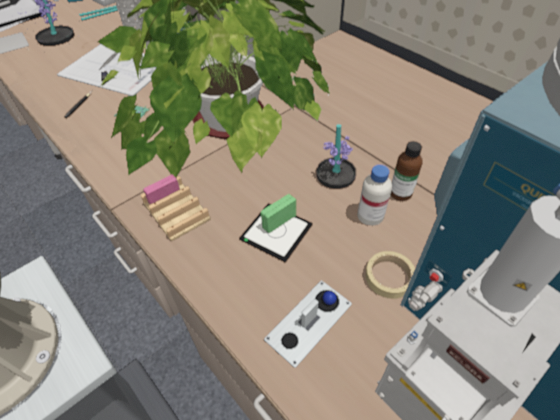

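View pics/top0.png

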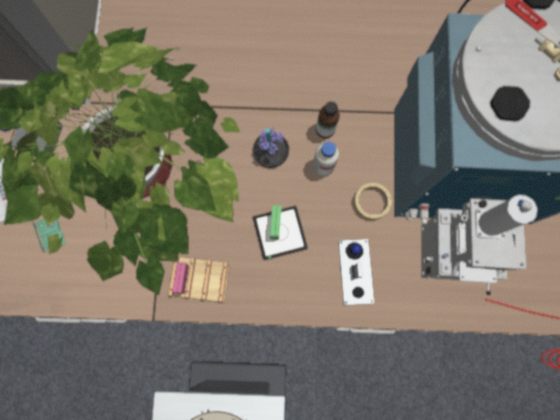

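View pics/wrist0.png

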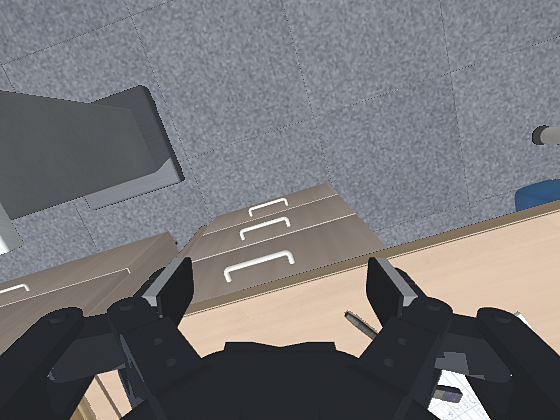

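The top view shows the green mould on the pad (px 275,225), the rack at (205,280) with pink at its left end, and the tray at (355,270) with the ball at the far end. The plant overhangs left of the rack. I'll measure on enlarged crops.

```bash
cat > h.py <<'E'
import numpy as np, cv2
from workcell import env
from scipy.spatial.transform import Rotation as R
def ray(n,uv,st=None):
    m=env.camera_model(n); K=m['camera_matrix']
    uv=np.atleast_2d(np.array(uv,float)); d=np.c_[uv,np.ones(len(uv))]@np.linalg.inv(K).T
    if 'camera_from_world' in m: T=np.linalg.inv(m['camera_from_world'])
    else:
        W=np.eye(4);q=st['orientation'];W[:3,:3]=R.from_quat(np.r_[q[1:],q[0]]).as_matrix();W[:3,3]=st['tcp_pos'];T=W@m['T_tool_cam']
    return T[:3,3], d@T[:3,:3].T
def plane(n,uv,z,st=None):
    o,d=ray(n,uv,st); return o+d*((z-o[2])/d[:,2])[:,None]
def proj(n,P,st=None):
    m=env.camera_model(n); K=m['camera_matrix']
    if 'camera_from_world' in m: C=m['camera_from_world']
    else:
        W=np.eye(4);q=st['orientation'];W[:3,:3]=R.from_quat(np.r_[q[1:],q[0]]).as_matrix();W[:3,3]=st['tcp_pos'];C=np.linalg.inv(W@m['T_tool_cam'])
    P=np.atleast_2d(P); c=np.c_[P,np.ones(len(P))]@C.T; p=c[:,:3]@K.T; return p[:,:2]/p[:,2:]
E
python3 - <<'E'
import cv2
im=cv2.imread('pics/top0.png'); c=im[170:320,155:395]
cv2.imwrite('pics/topcrop0.png',cv2.resize(c[:,:120+0],None,fx=5,fy=4.0*1.0,interpolation=3) if 0 else cv2.resize(c,(768,480),interpolation=cv2.INTER_CUBIC))
im=cv2.imread('pics/scene0.png'); c=im[165:365,130:380]
cv2.imwrite('pics/scenecrop0.png',cv2.resize(c,(750,600),interpolation=cv2.INTER_CUBIC))
E
```

```text
(no output)
```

View pics/topcrop0.png

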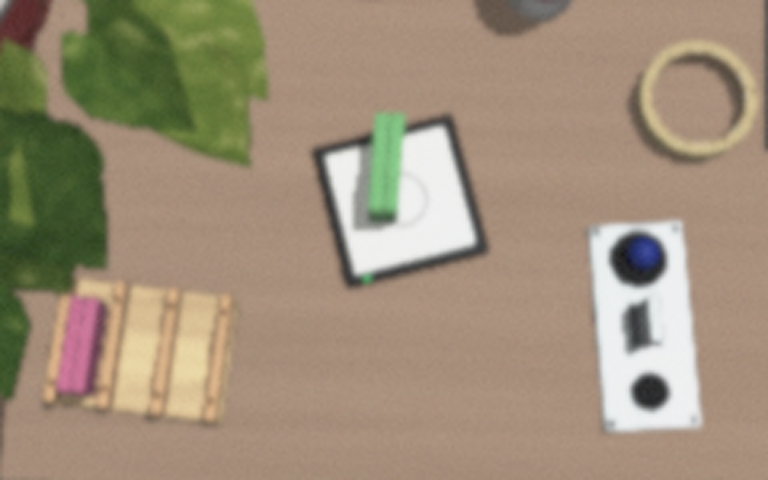

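View pics/scenecrop0.png

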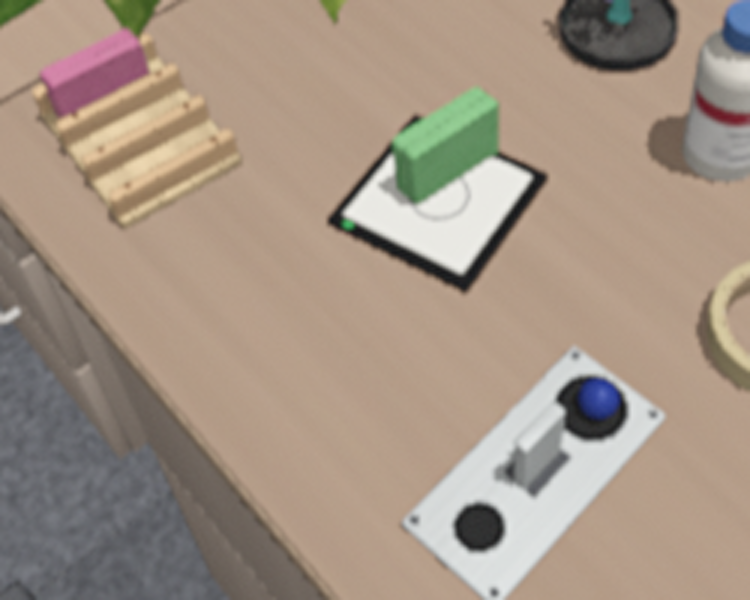

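Run:
```python
from h import *
np.set_printoptions(precision=4,suppress=True)
C=lambda a:np.array(a,float)/3.2+[155-.5+.16,170-.5+.16]
S=lambda a:np.array(a,float)/3.0+[130-.33,165-.33]
def rep(t,P):
    print(t,'mean',P.mean(0)); print(P[:,:2].tolist() if 0 else np.round(P[:,:2],4).tolist(), 'edges',np.round(np.linalg.norm(np.diff(np.r_[P,P[:1]],axis=0),axis=1),4), 'ang',np.round(np.degrees(np.arctan2(*(np.diff(np.r_[P,P[:1]],axis=0)[:,1::-1].T))),1))
rep('pad top',plane('top',C([(316,150),(448,118),(487,250),(350,284)]),.008))
rep('pad scene',plane('scene',S([(330,220),(416,117),(547,179),(466,290)]),.008))
rep('tray top',plane('top',C([(590,227),(683,221),(701,428),(605,432)]),.006))
rep('tray scene',plane('scene',S([(577,347),(664,414),(494,601),(403,523)]),.006))
rep('div top',plane('top',C([(118,285),(104,408),(157,412),(172,292)]),.034))
rep('div2 top',plane('top',C([(172,292),(157,412),(211,420),(225,297)]),.034))
# colours
for n in('top','scene'):
    im=cv2.imread(f'pics/{n}0.png'); hsv=cv2.cvtColor(im,cv2.COLOR_BGR2HSV)
    m=cv2.inRange(hsv,(55,60,60),(75,255,255)); 
    k,l,s,c=cv2.connectedComponentsWithStats(m)
    for i in range(1,k):
        if s[i,4]>60:print(n,'green',s[i],c[i])
    m=cv2.inRange(hsv,(110,120,60),(125,255,255)); 
    k,l,s,c=cv2.connectedComponentsWithStats(m)
    for i in range(1,k):
        if s[i,4]>40:print(n,'blue',s[i],c[i])
rep('mould top',plane('top',C([(375,114),(405,114),(396,212),(369,212)]),.066))
# scene upper face: corners left (394,140)->? 
rep('mould scene',plane('scene',S([(394,145),(478,88),(499,98),(410,160)]),.066))
# tab top
rep('tab scene',plane('scene',S([(515,445),(557,407),(565,410),(540,447)]),.060))
rep('pink',plane('top',C([(74,297),(103,299),(86,395),(57,392)]),.062))
o1,d1=ray('top',[[349+155*0,0]]) 
for n,uv in(('top',C([(644,252)])),('scene',S([(600,398)]))): print('ball',n,plane(n,uv,.019))
print(plane('scene',S([(619,38)]),.0),'tree base')
```

```text
pad top mean [ 0.5527 -0.1365  0.008 ]
[[0.5917, -0.0662], [0.6223, -0.1736], [0.514, -0.2078], [0.4827, -0.0983]] edges [0.1117 0.1136 0.114  0.1136] ang [ -74.1 -162.5  105.9   16.4]
pad scene mean [ 0.5519 -0.1379  0.008 ]
[[0.4815, -0.0986], [0.591, -0.066], [0.622, -0.178], [0.5131, -0.2092]] edges [0.1143 0.1162 0.1134 0.1151] ang [  16.6  -74.5 -164.   105.9]
tray top mean [ 0.4576 -0.3354  0.006 ]
[[0.5359, -0.2912], [0.5434, -0.3668], [0.3784, -0.3797], [0.3728, -0.3039]] edges [0.0759 0.1655 0.076  0.1637] ang [ -84.3 -175.5   94.3    4.4]
tray scene mean [ 0.4598 -0.3342  0.006 ]
[[0.5378, -0.2915], [0.5435, -0.3634], [0.3832, -0.3763], [0.3747, -0.3054]] edges [0.0721 0.1608 0.0715 0.1636] ang [ -85.5 -175.4   96.8    4.8]
div top mean [0.4233 0.0647 0.034 ]
[[0.4726, 0.0837], [0.3769, 0.0878], [0.3753, 0.0466], [0.4685, 0.0408]] edges [0.0957 0.0412 0.0934 0.043 ] ang [177.5 -92.3  -3.5  84.6]
div2 top mean [0.4201 0.0227 0.034 ]
[[0.4685, 0.0408], [0.3753, 0.0466], [0.3706, 0.0045], [0.466, -0.001]] edges [0.0934 0.0424 0.0955 0.0419] ang [176.5 -96.3  -3.3  86.6]
top g
[... 453 characters left out ...]
09 0.0781] ang [-88.  176.6  92.   -1.4]
mould scene mean [ 0.5721 -0.1245  0.066 ]
[[0.5317, -0.1157], [0.6106, -0.1158], [0.6151, -0.1332], [0.5311, -0.1334]] edges [0.079  0.018  0.084  0.0178] ang [  -0.1  -75.8 -179.9   88. ]
tab scene mean [ 0.4605 -0.3366  0.06  ]
[[0.44, -0.3331], [0.475, -0.3324], [0.4771, -0.337], [0.4498, -0.3438]] edges [0.035  0.005  0.0282 0.0145] ang [   1.1  -65.6 -166.   132.3]
pink mean [0.4222 0.1046 0.062 ]
[[0.4589, 0.1121], [0.4581, 0.0897], [0.3851, 0.0973], [0.3866, 0.1195]] edges [0.0224 0.0735 0.0222 0.0727] ang [-92.  174.1  86.1  -5.8]
ball top [[ 0.515  -0.3329  0.019 ]]
ball scene [[ 0.516  -0.3322  0.019 ]]
[[ 0.7742 -0.1087  0.    ]] tree base
```

Run:
```python
from h import *
np.set_printoptions(precision=3,suppress=True)
im=cv2.imread('pics/top0.png'); cv2.imwrite('pics/tl.png',cv2.resize(im[90:310,60:260],None,fx=2.7,fy=2.7,interpolation=2))
im=cv2.imread('pics/scene0.png'); cv2.imwrite('pics/sl.png',cv2.resize(im[20:240,90:340],None,fx=2.7,fy=2.7,interpolation=2))
print(ray('top',[[0,0]])[0],ray('scene',[[0,0]])[0])
def tri(a,b):
    o,d=ray('top',[a]);p,e=ray('scene',[b]);d=d[0];e=e[0]
    s=np.linalg.lstsq(np.c_[d,-e],p-o,rcond=None)[0]; A=o+s[0]*d;B=p+s[1]*e;return (A+B)/2,np.linalg.norm(A-B)
for a in((232,219),(150,287),(105,275),(188,258)):
  for b in((164,172),(248,165),(318,115)): print(a,b,*tri(a,b))
s=env.get_state();q=s['orientation'];print(R.from_quat(np.r_[q[1:],q[0]]).as_matrix())
```

```text
[ 0.327 -0.127  1.288] [ 0.209 -0.56   0.716]
(232, 219) (164, 172) [ 0.471 -0.018  0.206] 0.14389550479775495
(232, 219) (248, 165) [ 0.568 -0.023  0.112] 0.01341447116119123
(232, 219) (318, 115) [ 0.594 -0.09   0.262] 0.16693810916632487
(150, 287) (164, 172) [0.428 0.169 0.04 ] 0.06403552992422296
(150, 287) (248, 165) [0.491 0.077 0.106] 0.257643458979272
(150, 287) (318, 115) [ 0.486 -0.055  0.36 ] 0.37277069336550606
(105, 275) (164, 172) [ 0.474  0.328 -0.105] 0.08277668090354223
(105, 275) (248, 165) [0.534 0.184 0.024] 0.3128146525826073
(105, 275) (318, 115) [ 0.508 -0.004  0.354] 0.42896125182395284
(188, 258) (164, 172) [0.45  0.085 0.105] 0.032603683617939125
(188, 258) (248, 165) [0.53  0.041 0.085] 0.1496219425334417
(188, 258) (318, 115) [ 0.534 -0.065  0.304] 0.2859709990372824
[[-0.001  0.302  0.953]
 [-0.001  0.953 -0.302]
 [-1.    -0.001 -0.   ]]
```

View pics/tl.png

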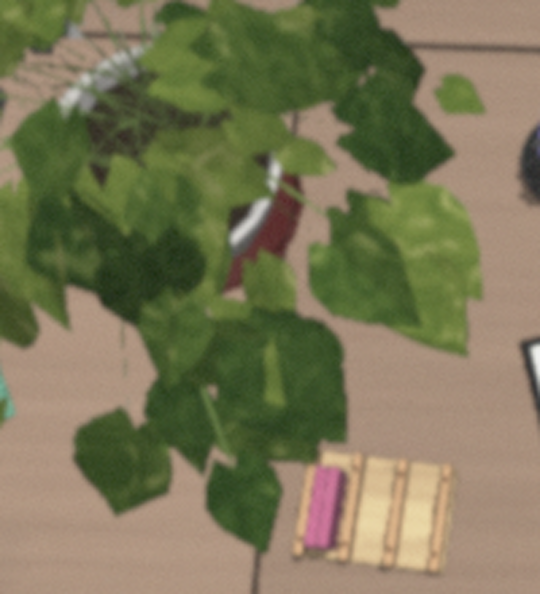

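View pics/sl.png

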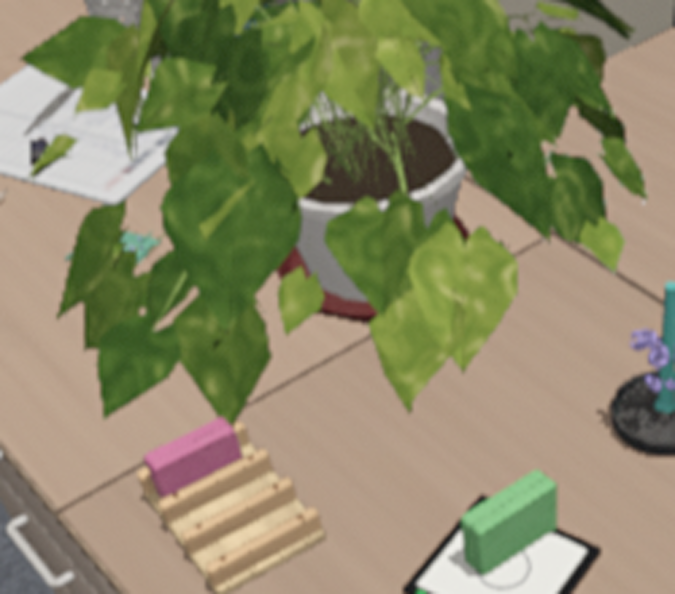

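Run:
```python
from h import *
np.set_printoptions(precision=3,suppress=True)
def tri(a,b):
    a=np.array(a)/2.7+[60,90];b=np.array(b)/2.7+[90,20]
    o,d=ray('top',[a]);p,e=ray('scene',[b]);d=d[0];e=e[0]
    s=np.linalg.lstsq(np.c_[d,-e],p-o,rcond=None)[0]; A=o+s[0]*d;B=p+s[1]*e;return (A+B)/2,np.linalg.norm(A-B)
for a,b in (((468,353),(408,410)),((480,295),(462,370)),((275,370),(225,205)),((262,550),(107,415)),((262,550),(232,418)),((345,440),(232,418)),((345,440),(295,240)),((120,515),(107,415)),((480,210),(515,270)),((215,425),(170,300)),((345,345),(295,240)),((345,440),(250,265)),((345,345),(265,355))): print(a,b,*tri(a,b))
```

```text
(468, 353) (408, 410) [ 0.559 -0.022  0.101] 0.002965325326054116
(480, 295) (462, 370) [ 0.609 -0.031  0.119] 0.002826142765808358
(275, 370) (225, 205) [0.512 0.116 0.244] 0.0018286286647485382
(262, 550) (107, 415) [0.381 0.15  0.091] 0.0008209108048092872
(262, 550) (232, 418) [0.426 0.139 0.051] 0.09613593890141939
(345, 440) (232, 418) [0.471 0.09  0.076] 0.02271426590435458
(345, 440) (295, 240) [0.487 0.041 0.257] 0.0635682663925642
(120, 515) (107, 415) [ 0.421  0.33  -0.067] 0.007840821069437863
(480, 210) (515, 270) [ 0.666 -0.033  0.188] 0.0030190010910470153
(215, 425) (170, 300) [0.48  0.191 0.131] 0.00782523600220676
(345, 345) (295, 240) [0.537 0.066 0.228] 0.002724629147456045
(345, 440) (250, 265) [0.474 0.052 0.24 ] 0.02896981453845603
(345, 345) (265, 355) [0.534 0.094 0.113] 0.057512609136264915
```

Leaf tips sit near (0.56,-0.02,0.10), (0.47,0.06–0.09,0.08–0.24) and (0.38,0.15,0.09), so I'll swing round at short radius. First move: pull in towards the base and turn the tool.

Request:
drive_tool:
  plan:
    - [[-0.6,-3.6,0,-3.2,0,0,1],[-0.6,-3.6,0,-3.2,0,0,1],[-0.6,-3.6,0,-3.2,0,0,1],[-0.6,-3.6,0,-3.2,0,0,1],[-0.6,-3.6,0,-3.2,0,0,1]]
  squeeze: 50

```text
clock: 0.57
tcp_pos: [0.138, 0.3704, 0.261]
orientation: [0.707, 0.008, 0.707, -0.009]
wrist_force: [0.5, -0.3, 0.6]
finger_gap: 0.0858
```

Request:
drive_tool:
  plan:
    - [[0,-2.2,3.2,0,0,0,1],[0,-2.3,3.2,0,0,0,1],[0,-2.8,2.8,0,0,0,1],[0,-2.8,2.8,0,0,0,1],[0,-3.2,2.4,0,0,0,1]]

```text
clock: 0.98
tcp_pos: [0.2804, 0.234, 0.2614]
orientation: [0.707, 0.01, 0.707, -0.009]
wrist_force: [2.1, 0.2, 0.5]
finger_gap: 0.0856
```

Request:
drive_tool:
  plan:
    - [[0,-3.3,2.3,0,0,0,1],[0,-3.4,2.0,0,0,0,1],[0,-3.6,1.6,0,0,0,1],[0,-3.8,1.2,0,0,0,1],[0,-3.9,0.9,0,0,0,1]]

```text
clock: 1.4
tcp_pos: [0.3547, 0.0512, 0.2612]
orientation: [0.707, 0.01, 0.707, -0.01]
wrist_force: [0.2, -0.4, 0.4]
finger_gap: 0.0853
```

Request:
drive_tool:
  plan:
    - [[0,-3.9,0.9,0,0,0,1],[0,-3.9,1.0,0,0,0,1],[0,-3.8,1.5,0,0,0,1],[0,-3.6,1.5,0,0,0,1],[0,-3,2,0,0,0,1]]

```text
clock: 1.82
tcp_pos: [0.4177, -0.1333, 0.2613]
orientation: [0.707, 0.01, 0.707, -0.011]
wrist_force: [0.5, 0.9, 0.4]
finger_gap: 0.0853
```

Run:
```python
from h import *
s=env.get_state(); im=env.read_camera('wrist'); cv2.imwrite('pics/w1.png',im[:,:,::-1]); np.save('s1.npy',s,allow_pickle=True)
im=env.read_camera('top'); cv2.imwrite('pics/t1.png',im[:,:,::-1])
```

```text
(no output)
```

View pics/w1.png

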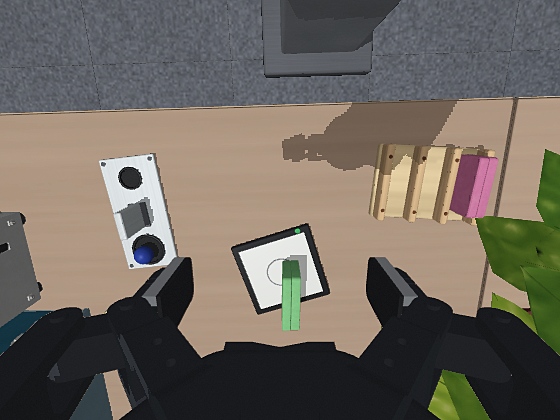

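Run:
```python
import cv2
im=cv2.imread('pics/w1.png')
cv2.imwrite('pics/w1a.png',cv2.resize(im[220:340,220:340],(600,600),interpolation=2))
cv2.imwrite('pics/w1b.png',cv2.resize(im[130:230,365:505],(784,560),interpolation=2))
```

```text
(no output)
```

View pics/w1a.png

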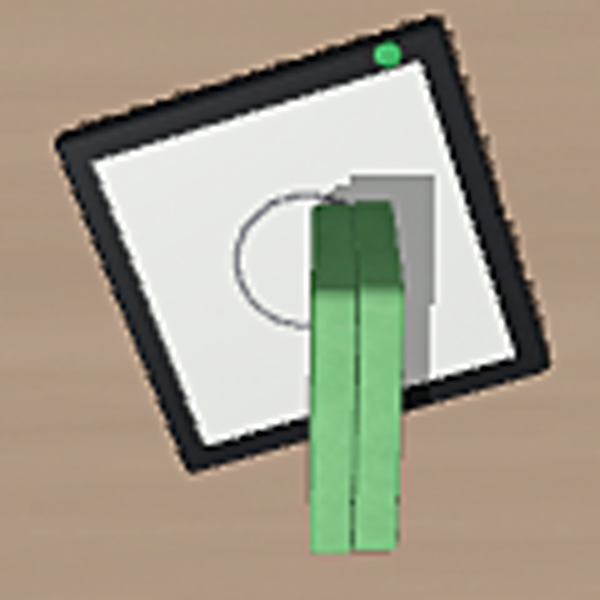

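View pics/w1b.png

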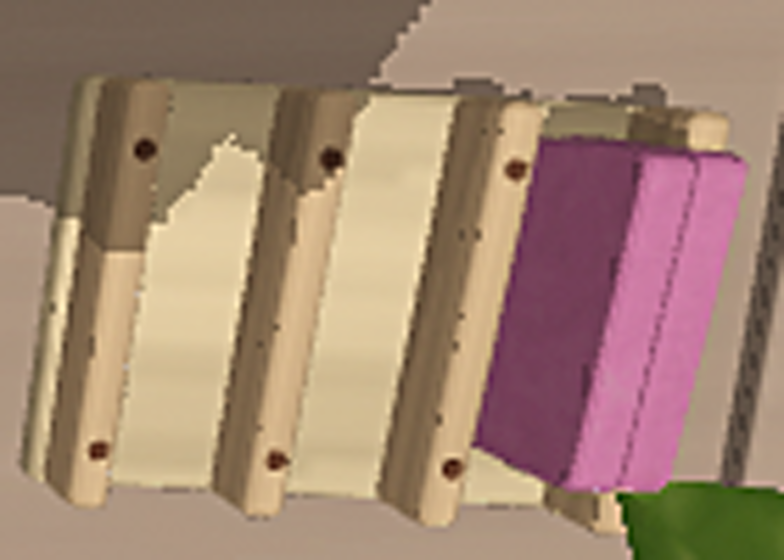

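Run:
```python
from h import *
np.set_printoptions(precision=4,suppress=True)
s=np.load('s1.npy',allow_pickle=True).item()
A=np.array([(312,288),(404,290),(398,550),(310,552)],float)/5+220-.4
P=plane('wrist',A,.066,s)[:,:2];print('mould',P,P.mean(0));
for a,b in((0,3),(1,2)): print(np.degrees(np.arctan2(*(P[b]-P[a])[::-1])),np.linalg.norm(P[b]-P[a]))
B=np.array([(144,149),(98,450),(331,158),(276,460),(516,168),(452,467)],float)/5.6+[365-.41,130-.41]
Q=plane('wrist',B,.034,s)[:,:2];print('dots',Q)
for i in(0,2,4):print(np.degrees(np.arctan2(*(Q[i+1]-Q[i])[::-1])),np.linalg.norm(Q[i+1]-Q[i]))
print('end slot mid',Q[:4].mean(0),'pitch',np.linalg.norm(Q[:2].mean(0)-Q[2:4].mean(0)))
A=np.array([(57,140),(437,15),(550,368),(192,472)],float)/5+220-.4
P=plane('wrist',A,.006,s)[:,:2];print('pad',P,P.mean(0))
q=s['orientation'];print(R.from_quat(np.r_[q[1:],q[0]]).as_matrix(),s['tcp_pos'])
```

```text
mould [[ 0.5305 -0.1337]
 [ 0.5318 -0.11  ]
 [ 0.6099 -0.1124]
 [ 0.6099 -0.1363]] [ 0.5705 -0.1231]
-1.9173582160580087 0.07939301122669246
-1.7518855430330733 0.07818440636325251
dots [[0.3838 0.0063]
 [0.4535 0.0005]
 [0.387  0.0483]
 [0.4571 0.0426]
 [0.3904 0.09  ]
 [0.46   0.0842]]
-4.710260083947708 0.06988148202824722
-4.642033584434689 0.07032617775911915
-4.7376691319818045 0.06982522547457189
end slot mid [0.4203 0.0244] pitch 0.04217896188407781
pad [[ 0.5124 -0.2077]
 [ 0.4771 -0.0959]
 [ 0.592  -0.0616]
 [ 0.6257 -0.1735]] [ 0.5518 -0.1346]
[[-0.0001  0.0298  0.9996]
 [-0.0002  0.9996 -0.0298]
 [-1.     -0.0002 -0.0001]] [ 0.4177 -0.1333  0.2613]
```

Request:
drive_tool:
  plan:
    - [[2.4,0.3,2.9,0,0,0,1],[2.4,0.3,2.9,0,0,0,1],[2.4,0.3,2.9,0,0,0,1],[2.4,0.3,2.9,0,0,0,1],[2.4,0.2,2.95,0,0,0,1]]

```text
clock: 2.33
tcp_pos: [0.5646, -0.1195, 0.14]
orientation: [0.707, 0.01, 0.707, -0.009]
wrist_force: [0.1, -1.0, 0.9]
finger_gap: 0.0855
```

Request:
drive_tool:
  plan:
    - [[3,0,0,0,0,0,1],[3,0,0,0,0,0,1],[2.5,0,0,0,0,0,1],[1.3,0,0,0,0,0,1],[0.5,0,0,0,0,0,1]]

```text
clock: 2.75
tcp_pos: [0.5613, -0.119, 0.0351]
orientation: [0.705, 0.01, 0.709, -0.009]
wrist_force: [-0.1, -0.5, 0.5]
finger_gap: 0.0854
```

Request:
drive_tool:
  plan:
    - [[0,-0.4,0,0,0,0,1],[0,0,0,0,0,0,1],[0,0,0,0,0,0,1],[0,0,0,0,0,0,1],[0,0,0,0,0,0,0.6]]

```text
clock: 3.17
tcp_pos: [0.5647, -0.1251, 0.0396]
orientation: [0.708, 0.01, 0.706, -0.01]
wrist_force: [-0.8, -0.5, -0.1]
finger_gap: 0.0754
```

Request:
drive_tool:
  plan:
    - [[0,0.1,0,0,0,0,0.4],[0,0,0,0,0,0,0.2],[0,0,0,0,0,0,0.1],[0,0,0,0,0,0,0],[0,0,0,0,0,0,0]]
  squeeze: 50

```text
clock: 3.58
tcp_pos: [0.564, -0.1237, 0.0385]
orientation: [0.707, 0.01, 0.707, -0.01]
wrist_force: [-0.7, 0.9, 2.9]
finger_gap: 0.0233
```

Request:
drive_tool:
  plan:
    - [[0,0,0,0,0,0,0],[0,0,0,0,0,0,0],[0,0,0,0,0,0,0],[-0.3,0,0,0,0,0,0],[-0.7,0,0,0,0,0,0]]

```text
clock: 4.0
tcp_pos: [0.5626, -0.1233, 0.0472]
orientation: [0.706, 0.01, 0.708, -0.009]
wrist_force: [-0.1, -0.2, -1.3]
finger_gap: 0.0231
```

Request:
drive_tool:
  plan:
    - [[-3.2,0,0,0,0,0,0],[-2.5,0,-2.5,0,0,0,0],[-1.5,0.5,-3.4,0,0,0,0],[-0.3,1.5,-3.4,0,0,0,0],[0,2.5,-2.5,0,0,0,0]]

```text
clock: 4.42
tcp_pos: [0.4459, -0.0765, 0.1248]
orientation: [0.708, 0.01, 0.706, -0.011]
wrist_force: [0.6, 0.4, -2.4]
finger_gap: 0.023
```

Request:
drive_tool:
  plan:
    - [[0,2.5,-1.8,0,0,0,0],[0,2.5,-0.8,1,0,0,0],[0,2.0,-0.2,1,0,0,0],[0,1.5,0,1,0,0,0],[0,0.8,0,0,0,0,0]]

```text
clock: 4.83
tcp_pos: [0.4225, 0.0197, 0.1237]
orientation: [0.707, 0.028, 0.706, -0.028]
wrist_force: [-0.1, -0.7, -1.6]
finger_gap: 0.0233
```

Request:
drive_tool:
  plan:
    - [[0,0.3,0,0,0,0,0],[0,0,0,0,0,0,0],[0,0,0,0,0,0,0],[0,0,0,0,0,0,0],[0,0,0,0,0,0,0]]

```text
clock: 5.25
tcp_pos: [0.4234, 0.0205, 0.1232]
orientation: [0.706, 0.029, 0.707, -0.029]
wrist_force: [-0.5, -0.7, -1.0]
finger_gap: 0.0237
```

Run:
```python
from h import *
s=env.get_state(); im=env.read_camera('wrist'); cv2.imwrite('pics/w2.png',im[:,:,::-1]); np.save('s2.npy',s,allow_pickle=True)
im=env.read_camera('scene'); cv2.imwrite('pics/sc2.png',im[:,:,::-1])
q=s['orientation'];print(R.from_quat(np.r_[q[1:],q[0]]).as_matrix().round(4),s['tcp_pos'],s['finger_gap'])
```

```text
[[-3.000e-04  8.090e-02  9.967e-01]
 [-1.000e-04  9.967e-01 -8.090e-02]
 [-1.000e+00 -1.000e-04 -3.000e-04]] [0.42338212 0.02048836 0.12315915] 0.02369922735886256
```

View pics/w2.png

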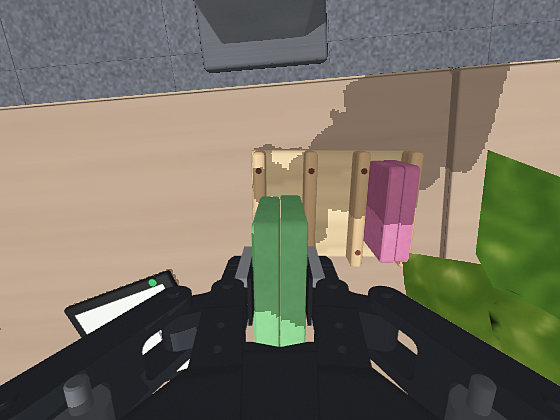

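View pics/sc2.png

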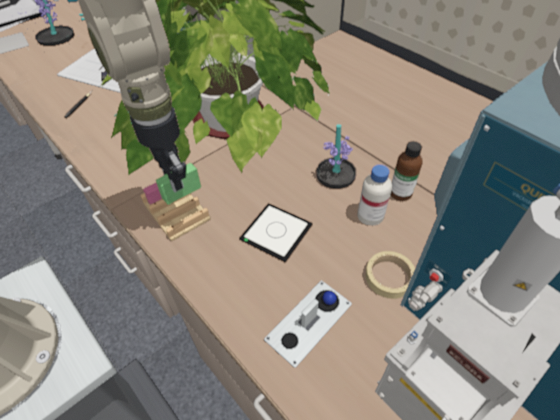

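Run:
```python
from h import *
np.set_printoptions(precision=4,suppress=True)
s=np.load('s2.npy',allow_pickle=True).item()
im=cv2.imread('pics/w2.png'); cv2.imwrite('pics/w2a.png',cv2.resize(im[145:275,240:370],(780,780)[:1]*0 or (598,598),interpolation=2))
P=plane('wrist',[(258,171),(311,171),(361,171),(358.,253)],.034,s)[:,:2];print(P)
q=s['orientation'];M=R.from_quat(np.r_[q[1:],q[0]]).as_matrix();print('in tool y,z',((np.c_[P,np.full(4,.034)]-s['tcp_pos'])@M)[:,1:])
# mould end face edges: near end bottom/top corners at x = tool -0.0335
```

```text
[[0.3844 0.0062]
 [0.3878 0.0482]
 [0.391  0.0879]
 [0.4615 0.0849]]
in tool y,z [[-0.0174 -0.0376]
 [ 0.0248 -0.0377]
 [ 0.0646 -0.0377]
 [ 0.0673  0.0328]]
```

View pics/w2a.png

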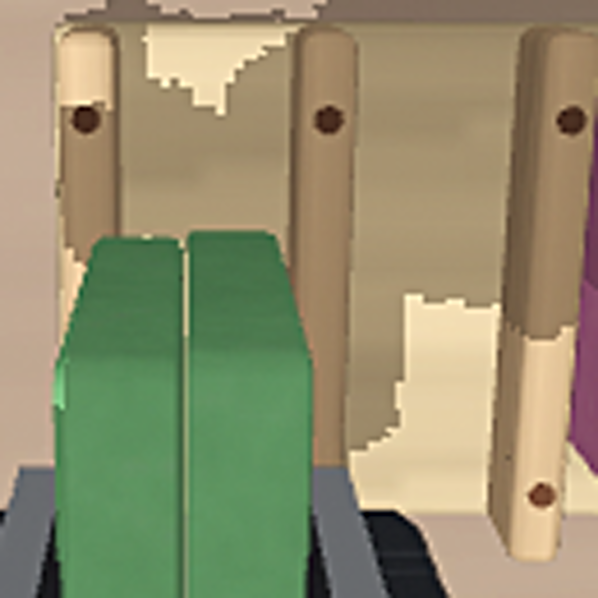

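Request:
drive_tool:
  plan:
    - [[1,0.3,-1.3,0,0,0,0],[2,0,0,0,0,0,0],[1,0,0,0,0,0,0],[0,0,0,0,0,0,0],[0,0,0,0,0,0,0]]

```text
clock: 5.77
tcp_pos: [0.4101, 0.025, 0.083]
orientation: [0.706, 0.028, 0.707, -0.028]
wrist_force: [-0.1, -0.4, -2.1]
finger_gap: 0.0229
```

Run:
```python
from h import *
s=env.get_state(); im=env.read_camera('wrist'); cv2.imwrite('pics/w3.png',im[:,:,::-1]); np.save('s3.npy',s,allow_pickle=True)
q=s['orientation'];print(R.from_quat(np.r_[q[1:],q[0]]).as_matrix().round(4),s['tcp_pos'],s['finger_gap'])
cv2.imwrite('pics/w3a.png',cv2.resize(im[130:280,210:360,::-1],(600,600),interpolation=2))
```

```text
[[-1.300e-03  8.030e-02  9.968e-01]
 [ 2.000e-04  9.968e-01 -8.030e-02]
 [-1.000e+00  1.000e-04 -1.400e-03]] [0.41011211 0.02504617 0.08303738] 0.022875112337238716
```

View pics/w3a.png

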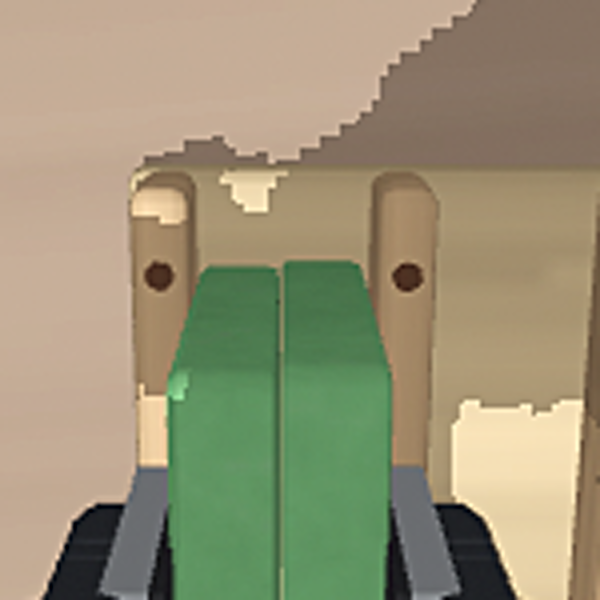

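Request:
drive_tool:
  plan:
    - [[1.2,0,0,0,0,0,0],[1.2,0,0,0,0,0,0],[1.0,0,0,0,0,0,0],[0.5,0,0,0,0,0,0],[0,0,0,0,0,0,0]]

```text
clock: 6.23
tcp_pos: [0.4105, 0.0251, 0.0441]
orientation: [0.706, 0.028, 0.707, -0.028]
wrist_force: [-0.1, 0.0, -0.9]
finger_gap: 0.0233
```

Request:
drive_tool:
  plan:
    - [[0,0,0,0,0,0,0],[0,0,0,0,0,0,0],[0,0,0,0,0,0,0],[0,0,0,0,0,0,0],[0,0,0,0,0,0,0]]

```text
clock: 6.65
tcp_pos: [0.4109, 0.0252, 0.0447]
orientation: [0.707, 0.028, 0.706, -0.028]
wrist_force: [-0.6, -0.3, -2.3]
finger_gap: 0.0231
```

Down in small steps until contact shows.

Request:
drive_tool:
  plan:
    - [[0.15,0,0,0,0,0,0],[0.05,0,0,0,0,0,0],[0,0,0,0,0,0,0],[0,0,0,0,0,0,0],[0,0,0,0,0,0,0]]

```text
clock: 7.07
tcp_pos: [0.4107, 0.0252, 0.0425]
orientation: [0.707, 0.028, 0.706, -0.028]
wrist_force: [-0.9, -0.5, 2.0]
finger_gap: 0.0231
```

Request:
drive_tool:
  plan:
    - [[0.08,0,0,0,0,0,0],[0,0,0,0,0,0,0],[0,0,0,0,0,0,0],[0,0,0,0,0,0,0],[0,0,0,0,0,0,0]]

```text
clock: 7.48
tcp_pos: [0.4108, 0.0253, 0.0424]
orientation: [0.707, 0.028, 0.706, -0.028]
wrist_force: [-4.0, 0.2, 12.5]
finger_gap: 0.0231
```

Contact on the slot floor. Release with a limited opening, then rise.

Request:
drive_tool:
  plan:
    - [[-0.05,0,0,0,0,0,0.35],[0,0,0,0,0,0,0.5],[0,0,0,0,0,0,0.55],[0,0,0,0,0,0,0.55],[-0.5,0,0,0,0,0,0.55]]

```text
clock: 7.9
tcp_pos: [0.4098, 0.0253, 0.0463]
orientation: [0.706, 0.028, 0.707, -0.028]
wrist_force: [-0.8, -0.3, -0.2]
finger_gap: 0.0471
```

Request:
drive_tool:
  plan:
    - [[-1.5,0,0,0,0,0,0.55],[-2.5,0,0,0,0,0,0.55],[-3,0,0,0,0,0,0.55],[-3,0,0,0,0,0,0.55],[-1,-2,0,0,0,0,0.55]]

```text
clock: 8.32
tcp_pos: [0.4109, 0.0065, 0.1611]
orientation: [0.709, 0.027, 0.705, -0.027]
wrist_force: [0.2, -0.4, 0.3]
finger_gap: 0.047
```

Run:
```python
from h import *
s=env.get_state(); im=env.read_camera('wrist'); cv2.imwrite('pics/w4.png',im[:,:,::-1]); np.save('s4.npy',s,allow_pickle=True)
q=s['orientation'];print(R.from_quat(np.r_[q[1:],q[0]]).as_matrix().round(4),s['tcp_pos'],s['finger_gap'])
```

```text
[[ 5.600e-03  7.660e-02  9.970e-01]
 [ 3.000e-04  9.971e-01 -7.660e-02]
 [-1.000e+00  7.000e-04  5.500e-03]] [0.41093866 0.0064517  0.16113226] 0.046972250620423615
```

View pics/w4.png

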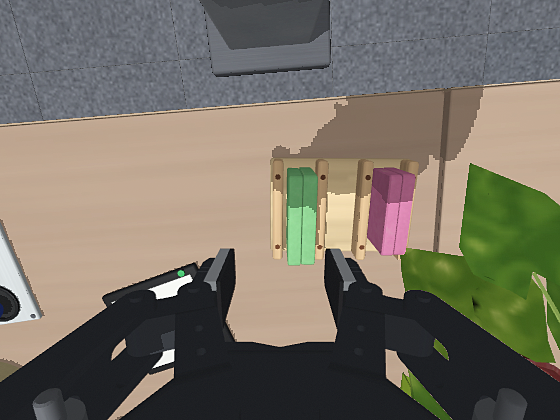

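The green mould stands upright in the end slot (around px 302,215), between its dividers, with pink untouched at (392,210). Moving to the tray.

Request:
drive_tool:
  plan:
    - [[-1.2,-3.4,0,-1.9,0,0,0.8],[-1.2,-3.5,0,-1.9,0,0,1],[-1.2,-3.5,0,-1.8,0,0,1],[-1.2,-3.5,0,-1.8,0,0,1],[-1.2,-3.5,0,-1.8,0,0,1]]

```text
clock: 8.78
tcp_pos: [0.4058, -0.1698, 0.2175]
orientation: [0.706, -0.029, 0.707, 0.029]
wrist_force: [1.1, 0.8, 0.2]
finger_gap: 0.0855
```

Request:
drive_tool:
  plan:
    - [[0,-3.4,0,0,0,0,1],[0,-3.4,0,0,0,0,1],[0,-3.2,0,0,0,0,1],[0,-2.8,0,0,0,0,1],[0,-1.5,0,0,0,0,1]]

```text
clock: 9.2
tcp_pos: [0.4179, -0.3141, 0.2164]
orientation: [0.707, -0.028, 0.707, 0.027]
wrist_force: [-0.7, -0.3, 0.4]
finger_gap: 0.0853
```

Request:
drive_tool:
  plan:
    - [[0,-0.3,0,0,0,0,1],[0,0,0,0,0,0,1],[0,0,0,0,0,0,1],[0,0,0,0,0,0,1],[0,0,0,0,0,0,1]]

```text
clock: 9.62
tcp_pos: [0.4183, -0.3127, 0.2172]
orientation: [0.707, -0.029, 0.707, 0.029]
wrist_force: [-0.1, -0.0, -0.3]
finger_gap: 0.0854
```

Run:
```python
from h import *
s=env.get_state(); im=env.read_camera('wrist'); cv2.imwrite('pics/w5.png',im[:,:,::-1]); np.save('s5.npy',s,allow_pickle=True)
q=s['orientation'];print(R.from_quat(np.r_[q[1:],q[0]]).as_matrix().round(4),s['tcp_pos'],s['finger_gap'])
for n in('top','scene'): cv2.imwrite(f'pics/{n}5.png',env.read_camera(n)[:,:,::-1])
```

```text
[[-0.000e+00 -8.220e-02  9.966e-01]
 [ 3.000e-04  9.966e-01  8.220e-02]
 [-1.000e+00  3.000e-04  0.000e+00]] [ 0.4182885  -0.31265349  0.21716109] 0.08537985895362707
```

View pics/w5.png

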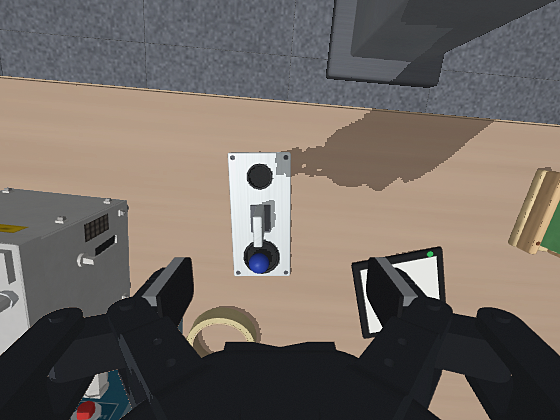

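View pics/top5.png

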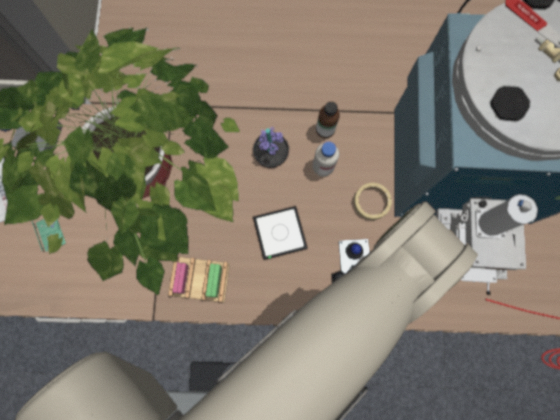

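View pics/scene5.png

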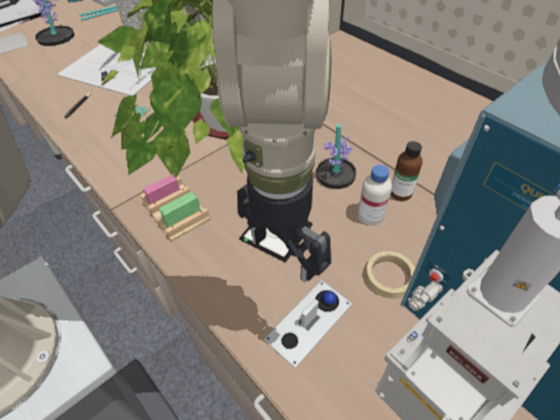

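Run:
```python
import cv2
im=cv2.imread('pics/w5.png')
cv2.imwrite('pics/w5a.png',cv2.resize(im[145:285,190:330],(700,700),interpolation=2)[:, :][0:600] if 0 else cv2.resize(im[145:285,190:330],(595,595),interpolation=2))
im=cv2.imread('pics/top5.png');cv2.imwrite('pics/t5a.png',cv2.resize(im[200:265,245:315],(700,600)[:2],interpolation=2) if 0 else cv2.resize(im[205:260,250:310],(600,550),interpolation=2))
```

```text
(no output)
```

View pics/w5a.png

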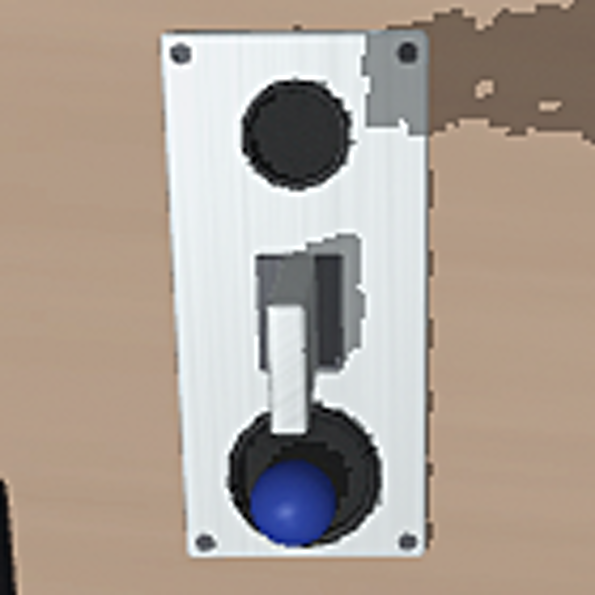

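View pics/t5a.png

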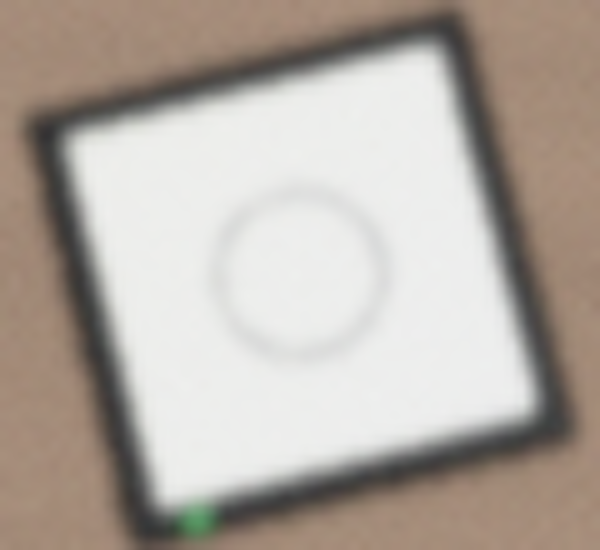

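Run:
```python
from h import *
np.set_printoptions(precision=4,suppress=True)
s=np.load('s5.npy',allow_pickle=True).item()
k=595/140
W=lambda a:np.array(a,float)/k+[190-.38,145-.38]
P=plane('wrist',W([(180,53),(407,53),(407,541),(205,541)]),.006,s)[:,:2];print('screws',P,P.mean(0),[np.degrees(np.arctan2(*(b-a)[::-1])) for a,b in((P[0],P[3]),(P[1],P[2]))],'len',np.linalg.norm(P[0]-P[3]),np.linalg.norm(P[0]-P[1]))
T=plane('wrist',W([(267,306),(305,306),(307,433),(272,433)]),.060,s)[:,:2];print('tab',T,T.mean(0))
o=plane('wrist',W([(296,134),(305,474)]),.009,s)[:,:2];print('pocket small/big',o)
q=s['orientation'];M=R.from_quat(np.r_[q[1:],q[0]]).as_matrix();
for c in (P.mean(0),T.mean(0)): print('tool',((np.r_[c,.06]-s['tcp_pos'])@M))
print('pad',plane('top',[(250+300/10-.5,205+273/10-.5)],.008))
```

```text
screws [[ 0.385  -0.3727]
 [ 0.3797 -0.3088]
 [ 0.5308 -0.2954]
 [ 0.5361 -0.3588]] [ 0.4579 -0.334 ] [np.float64(5.240205131035151), np.float64(5.074326560295844)] len 0.1516782114307544 0.06407457917605637
tab [[ 0.441  -0.34  ]
 [ 0.4402 -0.3304]
 [ 0.4745 -0.3276]
 [ 0.4753 -0.3367]] [ 0.4577 -0.3337]
pocket small/big [[ 0.4047 -0.3384]
 [ 0.5092 -0.3289]]
tool [ 0.1572 -0.0245  0.0377]
tool [ 0.1572 -0.0243  0.0376]
pad [[ 0.5535 -0.1358  0.008 ]]
```

Request:
drive_tool:
  plan:
    - [[2,-1.2,1.9,-0.3,0,0,1],[2,-1.2,1.9,0,0,0,1],[3,0,0,0,0,0,1],[3,0,0,0,0,0,1],[2,0,0,0,0,0,1]]

```text
clock: 10.18
tcp_pos: [0.4576, -0.3336, 0.0943]
orientation: [0.706, -0.03, 0.707, 0.031]
wrist_force: [-0.4, -0.1, -0.6]
finger_gap: 0.0853
```

Request:
drive_tool:
  plan:
    - [[0,0,0,0,0,0,1],[0,0,0,0,0,0,1],[0,0,0,0,0,0,1],[0,0,0,0,0,0,1],[0,0,0,0,0,0,1]]

```text
clock: 10.6
tcp_pos: [0.4592, -0.3357, 0.099]
orientation: [0.707, -0.031, 0.706, 0.029]
wrist_force: [0.4, -0.3, 0.6]
finger_gap: 0.0852
```

Run:
```python
from h import *
s=env.get_state(); im=env.read_camera('wrist'); cv2.imwrite('pics/w6.png',im[:,:,::-1])
q=s['orientation'];M=R.from_quat(np.r_[q[1:],q[0]]).as_matrix();print(M.round(4),s['tcp_pos'],(np.r_[.4578,-.3338,.024]-s['tcp_pos'])@M)
```

```text
[[ 0.0026 -0.0859  0.9963]
 [-0.0024  0.9963  0.0859]
 [-1.     -0.0026  0.0024]] [ 0.45916165 -0.33571514  0.09896277] [ 0.07495413  0.00222017 -0.00137417]
```

View pics/w6.png

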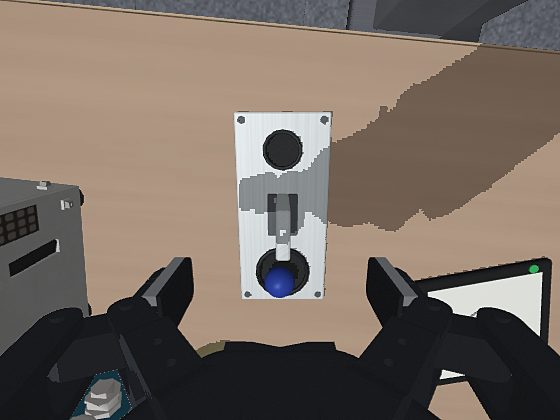

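Request:
drive_tool:
  plan:
    - [[1.5,0.2,-0.1,0,0,0,1],[2,0,0,0,0,0,1],[2,0,0,0,0,0,1],[1.3,0,0,0,0,0,1],[0.6,0,0,0,0,0,1]]

```text
clock: 11.07
tcp_pos: [0.4563, -0.3323, 0.0218]
orientation: [0.706, -0.03, 0.707, 0.031]
wrist_force: [-1.0, 0.0, 0.1]
finger_gap: 0.0858
```

Request:
drive_tool:
  plan:
    - [[0,0,0,0,0,0,1],[0,0,0,0,0,0,1],[0,0,0,0,0,0,0.6],[0,0,0,0,0,0,0.5],[0,0,0,0,0,0,0.4]]

```text
clock: 11.48
tcp_pos: [0.4576, -0.3335, 0.024]
orientation: [0.707, -0.031, 0.706, 0.03]
wrist_force: [0.8, 0.3, 0.6]
finger_gap: 0.0516
```

Run:
```python
from h import *
s=env.get_state(); im=env.read_camera('wrist'); cv2.imwrite('pics/w7.png',im[:,:,::-1])
q=s['orientation'];M=R.from_quat(np.r_[q[1:],q[0]]).as_matrix();print(M.round(4),s['tcp_pos'],(np.r_[.4578,-.3338,.024]-s['tcp_pos'])@M,s['finger_gap'],s['wrist_force'])
```

```text
[[ 0.0014 -0.0858  0.9963]
 [-0.0012  0.9963  0.0858]
 [-1.     -0.0013  0.0013]] [ 0.45755529 -0.33345857  0.02399762] [-1.62531775e-06 -3.61175555e-04  2.14515111e-04] 0.051553671347743 [0.82938107 0.27385585 0.60568393]
```

View pics/w7.png

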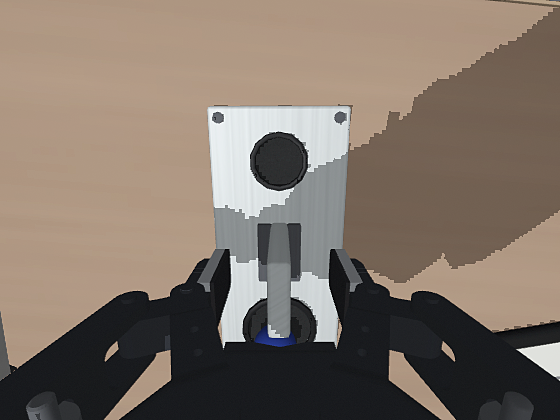

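Request:
drive_tool:
  plan:
    - [[0,0,0,0,0,0,0.25],[0,0,0,0,0,0,0.15],[0,0,0,0,0,0,0.1],[0,0,0,0,0,0,0.05],[0,0,0,0,0,0,0]]
  squeeze: 90

```text
clock: 11.95
tcp_pos: [0.4572, -0.3331, 0.0234]
orientation: [0.707, -0.031, 0.706, 0.03]
wrist_force: [-1.0, -0.1, 3.8]
finger_gap: 0.0089
```

Request:
drive_tool:
  plan:
    - [[0,0,0,0,0,0,0],[0,0,0,0,0,0,0],[0,0,0,0,0,0,0],[0,0,0,0,0,0,0],[0,0,0,0,0,0,0]]

```text
clock: 12.37
tcp_pos: [0.4571, -0.3331, 0.0233]
orientation: [0.707, -0.03, 0.706, 0.03]
wrist_force: [-0.3, 0.0, 5.5]
finger_gap: 0.0093
```

Run:
```python
from h import *
s=env.get_state()
q=s['orientation'];M=R.from_quat(np.r_[q[1:],q[0]]).as_matrix();print(M.round(4),s['tcp_pos'],s['finger_gap'],s['wrist_force'])
```

```text
[[ 4.000e-04 -8.580e-02  9.963e-01]
 [-4.000e-04  9.963e-01  8.580e-02]
 [-1.000e+00 -4.000e-04  4.000e-04]] [ 0.45711638 -0.33308661  0.02332534] 0.00927362929254818 [-0.26715239  0.02757581  5.50364377]
```

Request:
drive_tool:
  plan:
    - [[-0.15,0,0,0,0,0,0],[-0.3,0,0,0,0,0,0],[-0.5,0,0,0,0,0,0],[-0.7,0,0,0,0,0,0],[-0.8,0,0,0,0,0,0]]

```text
clock: 12.78
tcp_pos: [0.4566, -0.3325, 0.0476]
orientation: [0.706, -0.03, 0.707, 0.031]
wrist_force: [0.4, 0.4, -1.5]
finger_gap: 0.0089
```

Request:
drive_tool:
  plan:
    - [[-0.8,0,0,0,0,0,0],[-0.8,0,0,0,0,0,0],[-0.7,0,0,0,0,0,0],[-0.5,0,0,0,0,0,0],[-0.3,0,0,0,0,0,0]]

```text
clock: 13.2
tcp_pos: [0.4574, -0.3332, 0.0797]
orientation: [0.707, -0.031, 0.706, 0.03]
wrist_force: [-0.3, -0.2, -2.2]
finger_gap: 0.0089
```

Run:
```python
from h import *
s=env.get_state()
q=s['orientation'];M=R.from_quat(np.r_[q[1:],q[0]]).as_matrix();print(M.round(4),s['tcp_pos'],s['finger_gap'],s['wrist_force'],s['ft_torque'])
for n in('scene','wrist'): cv2.imwrite(f'pics/{n}8.png',env.read_camera(n)[:,:,::-1])
im=cv2.imread('pics/scene8.png');cv2.imwrite('pics/scene8a.png',cv2.resize(im[230:380,240:390],(600,600),interpolation=2))
```

```text
[[ 1.100e-03 -8.590e-02  9.963e-01]
 [-9.000e-04  9.963e-01  8.590e-02]
 [-1.000e+00 -1.000e-03  1.000e-03]] [ 0.45737309 -0.33324077  0.07966281] 0.008930025977960034 [-0.25612955 -0.21520255 -2.21913926] [-0.02281904  0.01816204 -0.01776526]
```

View pics/scene8a.png

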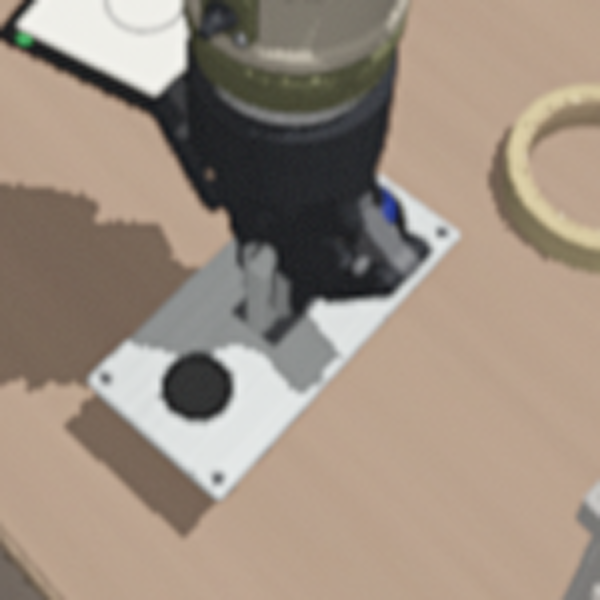

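View pics/wrist8.png

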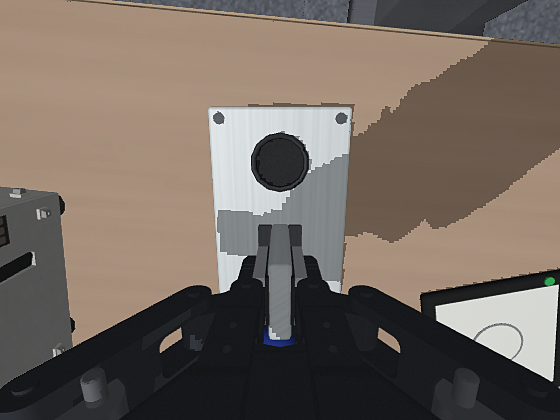

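Request:
drive_tool:
  plan:
    - [[-0.05,0.2,0.06,0,0,0,0],[-0.1,0.4,0.13,0,0,0,0],[-0.16,0.6,0.19,0,0,0,0],[-0.22,0.8,0.25,0,0,0,0],[-0.27,1.0,0.31,0,0,0,0]]

```text
clock: 13.72
tcp_pos: [0.4637, -0.3013, 0.0863]
orientation: [0.706, -0.03, 0.707, 0.03]
wrist_force: [0.5, 0.8, -1.7]
finger_gap: 0.0089
```

Request:
drive_tool:
  plan:
    - [[-0.33,1.2,0.38,0,0,0,0],[-0.33,1.2,0.38,0,0,0,0],[-0.33,1.2,0.38,0,0,0,0],[-0.33,1.2,0.38,0,0,0,0],[-0.33,1.2,0.38,0,0,0,0]]

```text
clock: 14.13
tcp_pos: [0.4779, -0.2392, 0.1035]
orientation: [0.707, -0.031, 0.706, 0.031]
wrist_force: [-1.3, 0.4, -2.3]
finger_gap: 0.0092
```

Request:
drive_tool:
  plan:
    - [[-0.33,1.2,0.38,0,0,0,0],[-0.33,1.2,0.38,0,0,0,0],[-0.33,1.2,0.38,0,0,0,0],[-0.33,1.2,0.38,0,0,0,0],[-0.33,1.2,0.38,0,0,0,0]]

```text
clock: 14.55
tcp_pos: [0.4916, -0.1781, 0.1198]
orientation: [0.706, -0.03, 0.706, 0.03]
wrist_force: [0.4, 0.3, -1.9]
finger_gap: 0.0087
```

Request:
drive_tool:
  plan:
    - [[-0.3,1.1,0.35,0,0,0,0],[-0.25,0.9,0.28,0,0,0,0],[-0.2,0.7,0.22,0,0,0,0],[-0.15,0.5,0.16,0,0,0,0],[-0.1,0.3,0.1,0,0,0,0]]

```text
clock: 14.97
tcp_pos: [0.4996, -0.1429, 0.1297]
orientation: [0.707, -0.031, 0.706, 0.031]
wrist_force: [-0.1, -0.5, -1.6]
finger_gap: 0.0087
```

Request:
drive_tool:
  plan:
    - [[0,0,0,0,0,0,0],[0,0,0,0,0,0,0],[0,0,0,0,0,0,0],[0,0,0,0,0,0,0],[0,0,0,0,0,0,0]]

```text
clock: 15.38
tcp_pos: [0.4992, -0.1439, 0.1293]
orientation: [0.706, -0.03, 0.707, 0.03]
wrist_force: [0.8, 0.1, -2.3]
finger_gap: 0.0091
```

Run:
```python
from h import *
s=env.get_state()
q=s['orientation'];M=R.from_quat(np.r_[q[1:],q[0]]).as_matrix();print(M.round(4),s['tcp_pos'],s['finger_gap'],s['wrist_force'],(np.r_[.4999,-.1408,.131]-s['tcp_pos'])@M)
for n in('scene','top','wrist'): cv2.imwrite(f'pics/{n}9.png',env.read_camera(n)[:,:,::-1])
im=cv2.imread('pics/scene9.png');cv2.imwrite('pics/scene9a.png',cv2.resize(im[150:300,200:350],(600,600),interpolation=2))
im=cv2.imread('pics/top9.png');cv2.imwrite('pics/top9a.png',cv2.resize(im[170:320,180:330],(600,600),interpolation=2))
```

```text
[[-2.000e-04 -8.510e-02  9.964e-01]
 [ 1.000e-04  9.964e-01  8.510e-02]
 [-1.000e+00  1.000e-04 -2.000e-04]] [ 0.4992348  -0.14393299  0.12934887] 0.00910997433171013 [ 0.80047089  0.10542452 -2.28667289] [-0.00165092  0.00306523  0.00092908]
```

View pics/scene9a.png

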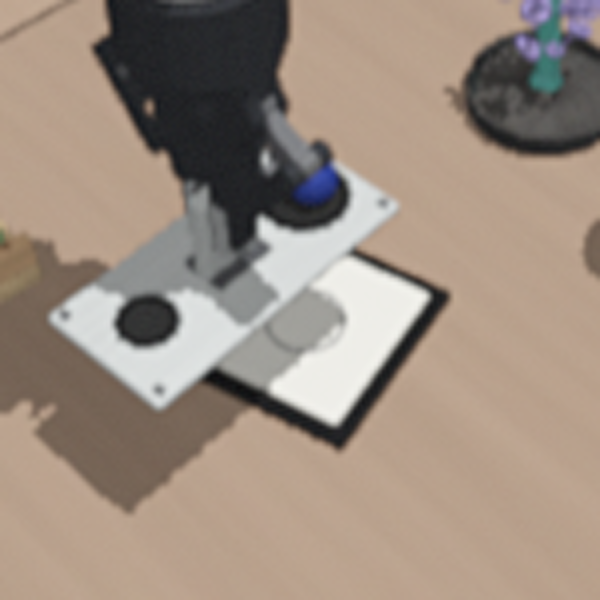

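View pics/top9a.png

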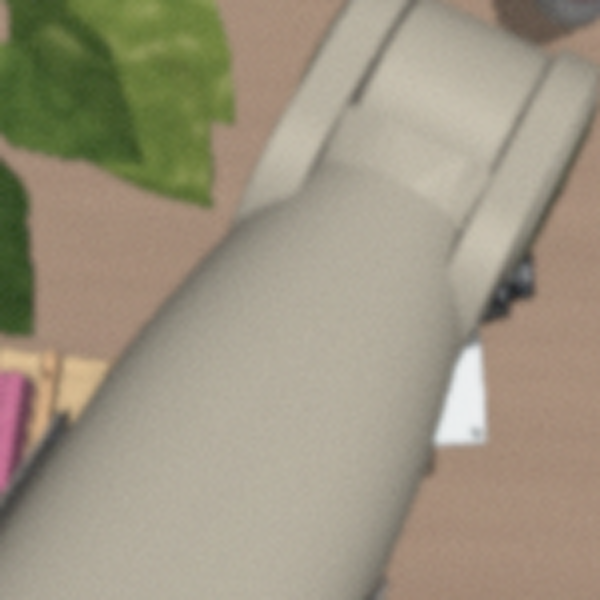

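View pics/wrist9.png

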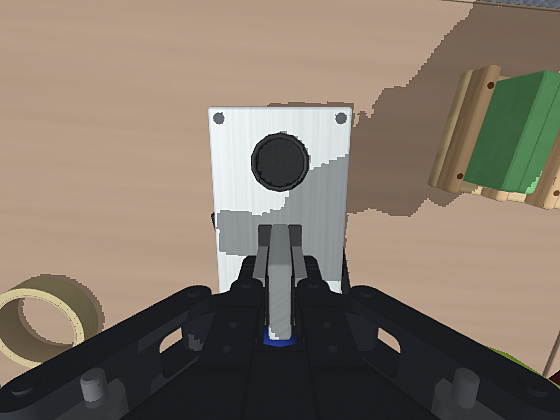

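Run:
```python
from h import *
im=cv2.imread('pics/scene9.png');hsv=cv2.cvtColor(im,cv2.COLOR_BGR2HSV)
m=cv2.inRange(hsv,(108,110,40),(128,255,255))
k,l,s,c=cv2.connectedComponentsWithStats(m)
for i in range(1,k):
    if s[i,4]>15: print(s[i],c[i])
cv2.imwrite('pics/s9b.png',cv2.resize(im[175:215,260:305],(675,600),interpolation=2))
S=lambda a:np.array(a,float)/4+[200-.4,150-.4]
print('ball',plane('scene',S([(310,176)]),.125))
print('tray corners scene',plane('scene',S([(50,318),(160,410),(400,205)]),.112))
for d in((0,0),):
  C=np.r_[.4992,-.1439]+np.r_[.0528,.0045]; print('pocket pred',C); print(((proj('scene',np.r_[C,.125])-[199.6,149.6])*4), (proj('scene',np.r_[C,.125])-[259.5,174.5])*15)
```

```text
[372 166  16  16 214] [379.35981308 173.53738318]
[273 191  12  11  77] [278.88311688 196.46753247]
ball [[ 0.55776407 -0.1393698   0.125     ]]
tray corners scene [[ 0.41638329 -0.11482478  0.112     ]
 [ 0.42200178 -0.19100057  0.112     ]
 [ 0.58511214 -0.17516004  0.112     ]]
pocket pred [ 0.552  -0.1394]
[[301.24949938 181.91779229]] [[231.18562266 308.69172107]]
```

View pics/s9b.png

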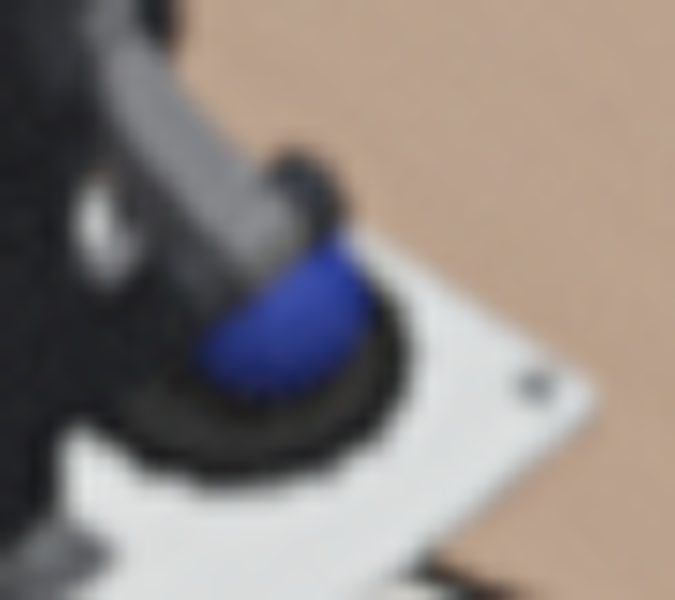

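Request:
drive_tool:
  plan:
    - [[-0.05,0.05,-0.05,0,0,0,0],[-0.05,0.1,-0.08,0,0,0,0],[-0.04,0.1,-0.08,0,0,0,0],[-0.03,0.07,-0.05,0,0,0,0],[0,0,0,0,0,0,0]]

```text
clock: 15.95
tcp_pos: [0.4964, -0.1404, 0.1313]
orientation: [0.706, -0.03, 0.706, 0.03]
wrist_force: [-0.7, 0.3, -2.7]
finger_gap: 0.0088
```

Request:
drive_tool:
  plan:
    - [[0,0,0,0,0,0,0],[0,0,0,0,0,0,0],[0,0,0,0,0,0,0],[0,0,0,0,0,0,0],[0,0,0,0,0,0,0]]

```text
clock: 16.37
tcp_pos: [0.4965, -0.1406, 0.1312]
orientation: [0.706, -0.03, 0.706, 0.03]
wrist_force: [0.3, 0.5, -2.1]
finger_gap: 0.0094
```

Request:
drive_tool:
  plan:
    - [[0,0,0,0,0,0,0],[0,0,0,0,0,0,0],[0,0,0,0,0,0,0],[0,0,0,0,0,0,0],[0,0,0,0,0,0,0]]

```text
clock: 16.78
tcp_pos: [0.4965, -0.1406, 0.1312]
orientation: [0.706, -0.03, 0.706, 0.03]
wrist_force: [0.7, 0.6, -1.6]
finger_gap: 0.0088
```

Run:
```python
from h import *
s=env.get_state()
q=s['orientation'];M=R.from_quat(np.r_[q[1:],q[0]]).as_matrix();print(M.round(4),s['tcp_pos'],s['finger_gap'],s['wrist_force'],s['qvel'].round(3))
t=s['tcp_pos'];C=t+np.r_[.0528,.0045,0];C[2]=.125;print('pocket',C,proj('scene',C))
im=env.read_camera('scene')[:,:,::-1]; cv2.imwrite('pics/scene10.png',im);cv2.imwrite('pics/s10b.png',cv2.resize(im[175:215,260:305],(675,600),interpolation=2))
```

```text
[[ 0.000e+00 -8.580e-02  9.963e-01]
 [ 1.000e-04  9.963e-01  8.580e-02]
 [-1.000e+00  1.000e-04  1.000e-04]] [ 0.49651644 -0.14056566  0.1311641 ] 0.008814275553716083 [ 0.66243976  0.60661073 -1.64921958] [-0.001 -0.001 -0.001  0.001  0.001  0.001]
pocket [ 0.54931644 -0.13606566  0.125     ] [[272.76697857 194.85060129]]
```

View pics/s10b.png

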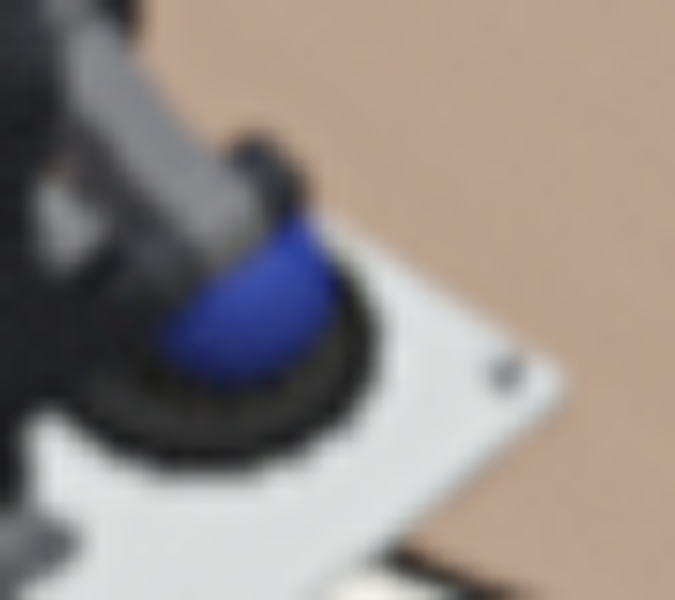

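View pics/scene10.png

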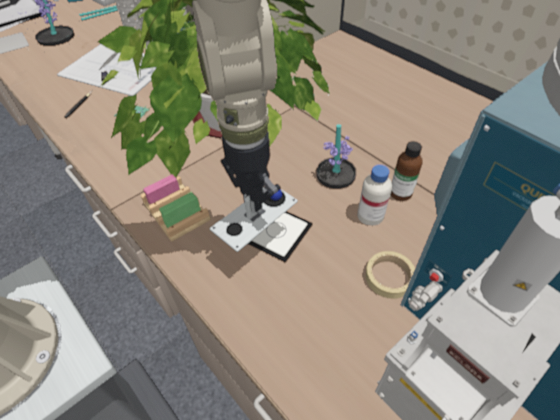

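Run:
```python
from h import *
print(plane('scene',[(274.7,192.8)],.127), env.get_state()['clock']); print(env.hand_in())
```

```text
[[ 0.55454719 -0.13596937  0.127     ]] 16.8333
the job is handed in; nothing more can be done
None
```

I stood the green mould on its long edge in the empty end slot, at the other end from the pink mould, and let go. I then picked up the bead tray by its tab and carried it level to the light pad. The job was handed in at 16.8 s with the tray held still there.

**Last checks:**
- **Ball:** it is still in its pocket. Its centre is about 2 mm from the pad's middle, at roughly (0.5545, −0.136) against (0.553, −0.136). A finger partly hides the ball in the scene view, so I worked out its centre from the edges I could see. It sits about 5 mm off the pocket's middle, so I placed the tray to centre the ball rather than the pocket.
- **Tray:** the tool is level to within about 0.0001 rad and the joints are at rest. The tray's underside is about 10 cm above the pad, worked out from the measured tool height.
- **Rack and bystanders:** the green mould stands upright between its dividers and the pink mould is in place. The wax tree, talc bottle and tape look unmoved in the last picture, but I judged these by eye and did not measure them.

No check failed. My different readings of where the pad, rack and tray stood agreed to within about 3 mm.

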